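# Slide the shoe carriage home into its notch and set the clamp lever

### The arm

A 6-joint arm with a two-finger parallel gripper is mounted at the origin on the work surface. World frame = base frame: x ahead of the robot, y to its left, z up, the work surface at z = 0. Lengths are in m, angles in rad, forces in N, time in s.
With the tool pointing down it reaches from about 0.25 to 0.775 m from the base axis. Payload 4 kg.
Tool frame: the origin (TCP) lies at the very end of the fingers, on their centre line; the grasp point (between the pads) lies 19 mm behind it; z points along the fingers, y is the line along which they close (so a half turn about z gives the same grasp; the last joint's range is limited). The gripper opens to 94 mm and grips with 3 to 60 N. Pads are 16 mm wide; open, the fingers measure 119 mm over their backs; the gripper's body (75 mm by 177 mm) begins 78 mm behind the grasp point.
Start: joints at [-1.278, 0.087, 1.371, -0, 1.684, -0.103], TCP at [0.212, -0.507, 0.206] pointing down, gripper open.
Joint ranges: [-3.1, 3.1], [-0.76, 2.03], [0.27, 2.55], [-1.08, 4.22], [0.17, 2.65], [-2.57, 2.57]. Speed limits (rad/s): [2.79, 2.79, 3.14, 3.14, 3.14, 3.14].

### API

Orientations are given as [roll, pitch, yaw] about the fixed x, y, z axes, in that order (R = Rz(yaw) Ry(pitch) Rx(roll)).
In Python, from bench import robot gives the robot as it stands. The module is installed in compiled form; this text tells all that it offers.
- The arm moves only by the tool move_arm, never from a script. Its argument "deltas" is one flat list of numbers, 7 for each row, row after row: the turn, a rotation vector about the tool's x, y, z in rad, then the shift along the tool's x, y, z in cm, then the closure, from -1 (fully open) to 1 (shut). A call has 1 to 8 rows; each row is the pose to reach, as a shift and turn from the pose commanded when the call began, along the tool's axes at that moment; what a row does not reach only later rows make up. A row lasts 1/10 s, in which the tool goes at most 50 mm and 8.59 degrees, less where a joint would pass 70% of its speed; a pose out of reach is approached as far as the arm can. A call with a gripper value outside its range is refused whole. The fingers move at their own pace and stop on an object; the grip force is fixed at half the most. Time passes only in rows, so rows that repeat a pose let the fingers close. It gives the time, the measured TCP pose, the force, the opening and the grip force at its end, in the units of the state.
- robot.get_obs(): the state, without advancing time (a new reading comes with each control period).
- robot.snapshot(name): name is "scene" or "side" or "wrist"; returns a dict with "image" (480x640x3 uint8, red, green, blue), "depth" (480x640 float32, m along the optical axis (not along the pixel's ray), 0 where there is no reading), "fov_y" (degrees; the focal length in pixels is half the picture's height over the tangent of half this angle, whatever the lens; pixels are square), "cx", "cy" (the principal point, pixels), "origin" and "orientation" of the camera in the world; the wrist camera has in their place "T_tool_cam" (4x4, takes a point from camera to tool coordinates, whose origin is the TCP and whose axes are the flange's). Camera axes: x right, y up, looking along -z (the intrinsics and any distortion apply to the point x, -y, -z); pixel columns grow to the right and rows downward; lengths in m; the calibration is good to about 2 mm. A picture is of the moment at which its call begins: read the wrist's pose just before it.
- robot.close_job(): hands the job in; it is judged then, once.
The state is a dict: "time": time; "joint_positions": joint angles; "qvel": joint speeds; "joint_torque": joint torques, N m; "tool_pos": TCP position; "ee_rot": TCP orientation; "wrist_force": force on the tool from outside, world axes, zero at the start; "wrist_torque": the same for the moment, N m; "width": finger opening in m; "finger_force": force on a finger pad.
Only numpy, scipy, OpenCV 4.12 (cv2) and the standard library are available. Lean on these libraries where they do the work, as an engineer would, in place of code of your own. Each camera call takes 0.05 s, during which the arm holds its last target. There are 200 camera calls.

### The job

On the cobbler's bench, push the plywood carriage board with the shoe on it along its rails, away from the robot, with the fingertips until you feel it drop into the locating notch and lie level there. Then push the red-knobbed clamp lever all the way over to its far side. Use a light hand: do not grasp, lift or force the board, and leave the other things on the bench alone.

Things in the scene. Friction and masses are not known exactly. Their poses are not given: they have to be found in the camera images.
- jig: fixed jig: green bed 152 mm wide, 10 mm thick, an aluminium guide rail along each side (40 mm high, inner faces 124 mm apart), open at the near end. Origin on the bench top, on the centre line; +x runs along the rails the way to push, z up. Bed from x = -250 to +145 mm. Four steel tracks on it, tops 18 mm above the bench, carry the board and have notches 8 mm deep, 22 mm long, one for each foot
- carriage: loose plywood board 180 x 120 mm with a brown shoe bolted on, 0.6 to 1 kg, 2 mm play each side between the rails. Origin amid its four feet, at their soles: 18 mm above the jig's origin while sliding, 10 mm once down in the notches; x as the jig's. Board 12 to 27 mm above it, shoe to 107 mm; the toe begins 33 mm beyond the near face. Slides at 3 to 8 N; over 40 N is forcing it. Push low: it stays flat
- end_stop (a point): middle of the near face of the jig's dark end stop, at x = +120, z = 35 mm on the jig. The notch comes before it: when the board is home its origin lies somewhere between 97 and 143 mm short of this face (different each time, not given: feel or see it). The board starts 220 to 250 mm short of it. In the notch its walls stop the board
- push_face (a point): the middle of the board's near end face (the face of its yellow lip, turned towards the robot), where to push: a flat upright face 100 mm wide that reaches from 17 mm below this point to 17 mm above it; it lies on the carriage at x = -90 mm, 29.5 mm above the carriage's origin
- lever_base: grey block of the clamp lever, fixed on the bench beside the jig, on its left or its right: 70 x 50 x 25 mm. Origin under its centre on the bench; its +x points the way the lever is to be pushed (roughly away from the robot)
- lever_tip (a point): centre of the red ball knob (26 mm diameter) at the end of the lever, 80 mm from the hinge; the hinge lies across the block (along its y), over its centre and 22 mm above the bench. The knob is 90 mm above the bench at either end of the swing and 102 mm when upright
- lever (a joint): lever angle in rad: 0 leaning fully towards the robot, 0.55 upright, 1.1 fully over to the far side. It starts at 0 to 0.2, takes about 1 N at the knob, and stays where it is left
- glue_jar: loose glue jar with a yellow cap, 60 mm diameter, 90 mm high, beside the jig; origin under its centre. Leave alone
- polish_tin: loose red polish tin with a white top, 56 mm diameter, 45 mm high, beside the jig; origin under its centre. Leave alone
- thread_spool: loose tan thread spool, 44 mm diameter, 59 mm high, standing beside the jig; origin under its centre. Leave alone
- hammer: loose hammer lying at the right; origin under its middle. Leave alone
- brush: loose brush lying at the left; origin under its middle. Leave alone
- mug: loose blue mug, 80 mm diameter, 90 mm high, at the left; origin under its centre. Leave alone
- spare_last: loose pale wooden shoe last, 150 mm long, 80 mm high, at the left; origin under its middle. Leave alone
Not all that is in view belongs to the job. What is meant by the lever_base is not green or turquoise, and is the larger of those in its own colour.

How it is judged:
By the outcome, as a careful person would: the job done as asked, in the order asked, and still so for the second after the job is handed in, with the robot touching nothing.
It also fails if it takes over 61 s, if anything falls off the work surface, if the arm or the gripper's body presses on something with over 40 N, if the wrist force passes 120 N, or if a joint passes its speed limit or range.

## Working session

There is one attempt and no reset: what is moved stays moved. The work goes in short steps, Python scripts to look and compute and a tool call to move; the robot and the scene stay as the last step left them, time stands still between calls to the robot, and variables do not carry over. Pictures are saved under pics/ and viewed, at most 10 in all, crops included, and the job is handed in when it is done.

Besides the shell and the picture viewer there is one more tool, called after "Call:" as name(argument=value, ...) on one line, values as JSON. move_arm: Moves the arm, as the interface text tells. Its arguments: {"type":"object","properties":{"deltas":{"type":"array","items":{"type":"number"}}},"required":["deltas"]}

```bash
mkdir -p pics; cat > h.py <<'E'
import numpy as np, cv2
from bench import robot
from scipy.spatial.transform import Rotation as R
def snap(n,f):
    o=robot.get_obs(); s=robot.snapshot(n); cv2.imwrite('pics/'+f+'.png',s['image'][:,:,::-1]); np.savez('pics/'+f+'.npz',pos=o['tool_pos'],rot=o['ee_rot'],**s); return s
def cloud(s):
    """world points HxWx3 from depth (fixed cameras)"""
    h,w=s['depth'].shape; f=h/2/np.tan(np.radians(float(s['fov_y']))/2)
    u,v=np.meshgrid(np.arange(w),np.arange(h)); d=s['depth']
    p=np.stack([(u-s['cx'])/f*d,-(v-s['cy'])/f*d,-d],-1)
    Q=np.asarray(s['orientation'])
    M=Q if Q.shape==(3,3) else R.from_euler('xyz',Q).as_matrix() if Q.size==3 else None
    return p@M.T+np.asarray(s['origin'])
E
python3 - <<'E'
from h import *
for n in('scene','side'):
    s=snap(n,n+'0'); print({k:(v if np.size(v)<20 else v.shape) for k,v in s.items()})
print(robot.get_obs())
E
```

```text
{'image': (480, 640, 3), 'depth': (480, 640), 'fov_y': 42.81228903695179, 'cx': 314.08243696979685, 'cy': 244.19760791777657, 'origin': array([1.33322021, 0.21006912, 1.33018564]), 'orientation': array([ 0.56114856, -0.01467983,  1.79869934])}
{'image': (480, 640, 3), 'depth': (480, 640), 'fov_y': 48.37996428787214, 'cx': 329.69677808114807, 'cy': 245.37281899859937, 'origin': array([-0.15169665,  0.88366785,  1.07995021]), 'orientation': array([ 0.84422156,  0.01620752, -2.44511501])}
{'time': 0.1, 'joint_positions': array([-1.27807884e+00,  8.78963988e-02,  1.37208050e+00,  3.37739647e-06,
        1.68357713e+00, -1.03095706e-01]), 'qvel': array([ 0.00116233, -0.00064144, -0.00384034,  0.0011441 ,  0.0005649 ,
        0.00158201]), 'joint_torque': array([ 2.40383444e-03, -3.41251409e+01, -3.03302372e+01,  7.19874236e-02,
        3.04473052e-02, -9.00590680e-05]), 'tool_pos': array([ 0.21191717, -0.50701473,  0.20442432]), 'ee_rot': array([-3.13964204e+00, -2.05189683e-04,  3.95813370e-01]), 'wrist_force': array([-1.14623418,  0.22302572,  0.39162628]), 'wrist_torque': array([-0.03225642, -0.0082844 , -0.0543742 ]), 'finger_force': 0.0, 'width': 0.09427200564544669}
```

View pics/scene0.png

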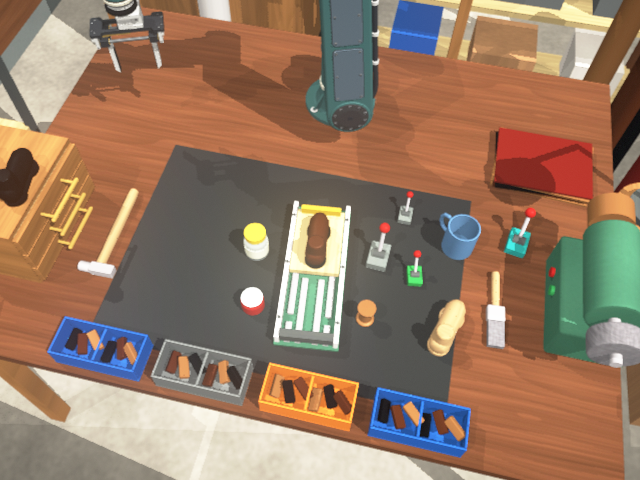

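View pics/side0.png

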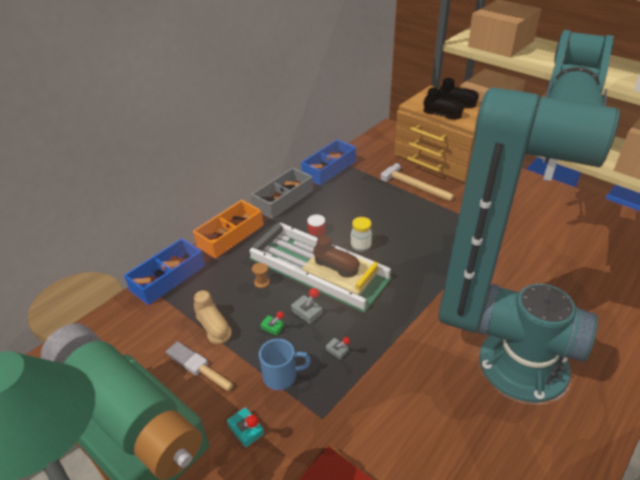

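The scene view shows the jig (rails from about (295,205) to (305,345)), the yellow lip at (321,210), and the larger grey lever block at (378,256) with its red knob at (384,228). The smaller grey lever at (405,213) and the green and turquoise ones are decoys. The jar, tin and spool stand beside the jig.

```bash
python3 - <<'E'
from h import *
for n,rois in(('scene',dict(lip=(195,225,295,350),knob=(218,240,374,396),rails=(195,355,265,360),base=(236,275,362,396))),('side',dict(lip=(255,300,345,385),knob=(286,303,303,322),rails=(220,310,240,400),base=(290,325,285,330)))):
    s=dict(np.load(f'pics/{n}0.npz')); P=cloud(s); hsv=cv2.cvtColor(s['image'],cv2.COLOR_RGB2HSV); H,S,V=[hsv[...,i].astype(int) for i in range(3)]
    z=P[...,2]
    m=dict(lip=(H>22)&(H<32)&(S>140)&(V>120),knob=((H<8)|(H>172))&(S>150)&(V>90),rails=(S<40)&(V>170)&(abs(z-.04)<.008),base=(S<50)&(abs(z-.025)<.007))
    for k,r in rois.items():
        q=np.zeros_like(z,bool); q[r[0]:r[1],r[2]:r[3]]=1
        q&=m[k]&(s['depth']>0); p=P[q]
        if len(p)<5: print(n,k,len(p)); continue
        print(n,k,len(p),'med',np.median(p,0).round(4),'p2',np.percentile(p,2,0).round(3),'p98',np.percentile(p,98,0).round(3))
        if k in('lip','rails','base'):
            t=p[p[:,2]>np.percentile(p[:,2],90)-.012] if k=='lip' else p
            (c,sz,a)=cv2.minAreaRect((t[:,:2]*1000).astype(np.float32)); print('   rect mm',np.round(c,1),np.round(sz,1),round(a,2), 'z',np.median(t[:,2]).round(4))
    print('table z',np.median(z[260:300,180:230]) if n=='scene' else '')
E
```

```text
scene lip 292 med [0.4467 0.0414 0.0622] p2 [ 0.391 -0.006 -0.001] p98 [0.457 0.088 0.068]
   rect mm [445.8  42.2] [19.2 99.6] 5.51 z 0.0632
scene knob 83 med [0.4926 0.2083 0.1034] p2 [ 0.411  0.197 -0.002] p98 [0.501 0.219 0.112]
scene rails 1943 med [0.5928 0.0827 0.0409] p2 [ 0.425 -0.029  0.034] p98 [0.787 0.151 0.047]
   rect mm [605.5  34.9] [388.1 201.2] 7.02 z 0.0409
scene base 390 med [0.5286 0.2067 0.0245] p2 [0.487 0.183 0.019] p98 [0.554 0.231 0.031]
   rect mm [518.3 206.8] [49.7 75.1] 87.5 z 0.0245
table z 0.0011750030470671913
side lip 135 med [0.4423 0.0467 0.0644] p2 [ 0.433 -0.003  0.057] p98 [0.452 0.093 0.069]
   rect mm [443.9  44.3] [15.1 99.7] 7.56 z 0.0644
side knob 58 med [0.4826 0.2134 0.1049] p2 [0.475 0.203 0.094] p98 [0.495 0.221 0.112]
side rails 988 med [0.6024 0.115  0.039 ] p2 [ 0.414 -0.071  0.033] p98 [0.776 0.154 0.046]
   rect mm [605.4  22.8] [383.4 234.2] 6.65 z 0.039
side base 353 med [0.5084 0.2134 0.0247] p2 [0.481 0.183 0.019] p98 [0.551 0.233 0.031]
   rect mm [515.5 178.7] [111.5  73.6] 88.37 z 0.0247
table z
```

```bash
cat >> h.py <<'E'
def todelta(p,yaw,o=None):
    """tool deltas (rotvec, cm) from the present pose to tool-down pose p,yaw"""
    o=o or robot.get_obs(); M=R.from_euler('xyz',o['ee_rot']); T=R.from_euler('xyz',[np.pi,0,yaw])
    return (M.inv()*T).as_rotvec().round(3),(M.inv().apply(np.array(p)-o['tool_pos'])*100).round(2)
E
python3 - <<'E'
from h import *
for n in('scene','side'):
    s=dict(np.load(f'pics/{n}0.npz')); P=cloud(s); hsv=cv2.cvtColor(s['image'],cv2.COLOR_RGB2HSV); z=P[...,2]
    q=(s['depth']>0)&(hsv[...,1]<40)&(hsv[...,2]>150)&(abs(z-.04)<.004); p=P[q][:,:2]
    c=np.array([.605,.06]); a=np.radians(6.5)
    for it in range(4):
        u=np.array([np.cos(a),np.sin(a)]); v=np.array([-u[1],u[0]]); l=(p-c)@v; x=(p-c)@u; A=[]
        for sg in(1,-1):
            k=(abs(l-sg*.069)<.012)&(abs(x)<.2); f=cv2.fitLine(p[k].astype(np.float32),cv2.DIST_HUBER,0,1e-4,1e-4).ravel(); f=f if f[0]>0 else -f
            A.append((np.arctan2(f[1],f[0]),np.median(l[k]),k.sum(),np.percentile(x[k],[1,99]).round(3)))
        a=np.mean([t[0] for t in A]); c=c+v*np.mean([t[1] for t in A])
    print(n,A,'yaw',a,'c',c, 'y at x=.44:',c[1]+(.44-c[0])*np.tan(a))
    q=(s['depth']>0)&(hsv[...,1]<50)&(abs(z-.025)<.004)&(np.hypot(P[...,0]-.515,P[...,1]-.207)<.055);p=P[q][:,:2]
    print(cv2.minAreaRect((p*1000).astype(np.float32)))
o=robot.get_obs()
print(todelta([.36,.03,.15],a))
E
```

```text
scene [(np.float32(0.120996304), np.float64(0.06787223501312836), np.int64(556), array([-0.191,  0.189])), (np.float32(0.119592845), np.float64(-0.06787223501315162), np.int64(566), array([-0.19 ,  0.187]))] yaw 0.12029457 c [0.60480092 0.06174787] y at x=.44: 0.041827031988355155
((519.345458984375, 207.27011108398438), (49.038795471191406, 70.9743881225586), 87.03422546386719)
side [(np.float32(0.12271095), np.float64(0.06860532362473008), np.int64(484), array([-0.195,  0.184])), (np.float32(0.12865728), np.float64(-0.068605323624894), np.int64(216), array([-0.195,  0.169]))] yaw 0.12568411 c [0.60468079 0.06276573] y at x=.44: 0.04195829964489045
((515.5426635742188, 207.79052734375), (52.11427307128906, 72.10784912109375), 86.2010498046875)
(array([-0.002,  0.   ,  0.27 ]), array([ 34.37, -43.83,   5.53]))
```

Call:
move_arm(deltas=[0, 0, 0.14, 18, -22, 2, 0, 0, 0, 0.275, 37.4, -43.2, 4.5, 0, 0, 0, 0.275, 37.4, -43.2, 4.5, 0, 0, 0, 0.275, 37.4, -43.2, 4.5, 0, 0, 0, 0.275, 37.4, -43.2, 4.5, 0, 0, 0, 0.275, 37.4, -43.2, 4.5, 0, 0, 0, 0.275, 37.4, -43.2, 4.5, 0, 0, 0, 0.275, 37.4, -43.2, 4.5, 0])

```text
time: 0.9
tool_pos: [0.3361, -0.1266, 0.1738]
ee_rot: [3.141, -0.0, 0.12]
wrist_force: [1.3, -0.6, 1.3]
width: 0.047
finger_force: 0.0
```

```bash
python3 - <<'E'
from h import *
print(robot.get_obs()['tool_pos'],todelta([.39,.0357,.16],.121))
E
```

```text
[ 0.33610248 -0.12658067  0.17377462] (array([ 0.   , -0.   , -0.001]), array([  7.29, -15.47,   1.38]))
```

Call:
move_arm(deltas=[0, 0, 0, 7.3, -15.5, 1.4, 0, 0, 0, 0, 7.3, -15.5, 1.4, 0, 0, 0, 0, 7.3, -15.5, 1.4, 0, 0, 0, 0, 7.3, -15.5, 1.4, 0, 0, 0, 0, 7.3, -15.5, 1.4, 0, 0, 0, 0, 7.3, -15.5, 1.4, 0, 0, 0, 0, 7.3, -15.5, 1.4, 0])

```text
time: 1.6
tool_pos: [0.3897, 0.0331, 0.1601]
ee_rot: [3.141, 0.0, 0.119]
wrist_force: [0.6, -0.5, 0.4]
width: 0.0471
finger_force: 0.0
```

```bash
python3 - <<'E'
from h import *
o=robot.get_obs(); s=snap('wrist','w1'); print(o['tool_pos'],o['wrist_force'],todelta([.405,.0376,.04],.121)); print(s['T_tool_cam'])
d=s['depth']; h,w=d.shape; f=h/2/np.tan(np.radians(s['fov_y'])/2); u,v=np.meshgrid(np.arange(w),np.arange(h))
p=np.stack([(u-s['cx'])/f*d,-(v-s['cy'])/f*d,-d],-1); T=np.array(s['T_tool_cam']); p=p@T[:3,:3].T+T[:3,3]
P=R.from_euler('xyz',o['ee_rot']).apply(p.reshape(-1,3)).reshape(h,w,3)+o['tool_pos']
hsv=cv2.cvtColor(s['image'],cv2.COLOR_RGB2HSV); q=(hsv[...,0]>22)&(hsv[...,0]<32)&(hsv[...,1]>140)&(hsv[...,2]>90)&(d>0)&(P[...,2]>.058)&(P[...,2]<.072)
t=P[q]; print(len(t)); c=cv2.minAreaRect((t[:,:2]*1000).astype(np.float32)); print(c,cv2.boxPoints(c))
E
```

```text
[0.38973542 0.03308625 0.16009937] [ 0.61770567 -0.52496147  0.42216923] (array([ 0.001,  0.   , -0.002]), array([ 1.56, -0.29, 12.02]))
[[ 1.85977576e-04  9.69288338e-01  2.45926987e-01  7.07624338e-02]
 [ 9.99999729e-01 -3.55443310e-04  6.44701632e-04  1.40914659e-04]
 [ 7.12314875e-04  2.45926800e-01 -9.69288142e-01 -1.79746707e-01]
 [ 0.00000000e+00  0.00000000e+00  0.00000000e+00  1.00000000e+00]]
2662
((443.5367736816406, 40.7446403503418), (11.891374588012695, 99.54840850830078), 7.165990352630615) [[431.4285     89.38836  ]
 [443.8466     -9.382464 ]
 [455.64505    -7.8990784]
 [443.22696    90.87174  ]]
```

View pics/w1.png

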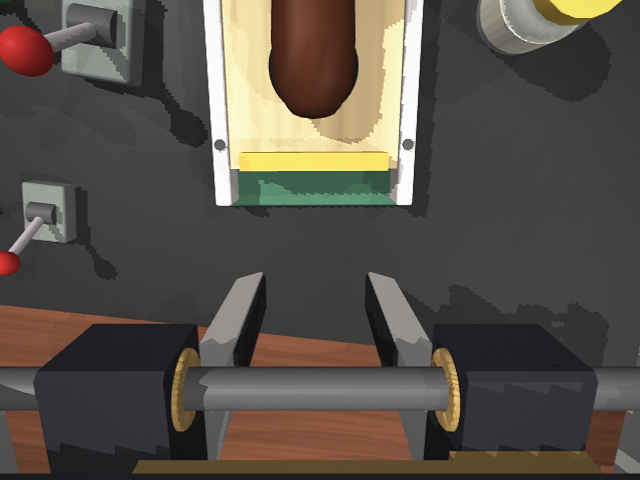

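The wrist view shows the lip at (313,162) between the rails, with the open fingers centred on it at about x=315. I'm going down in front of it now.

Call:
move_arm(deltas=[0, 0, 0, 1.0, -0.4, 5, 0, 0, 0, 0, 1.6, -0.4, 9, 0, 0, 0, 0, 1.6, -0.4, 12.2, 0, 0, 0, 0, 1.6, -0.4, 12.2, 0, 0, 0, 0, 1.6, -0.4, 12.2, 0])

```text
time: 2.15
tool_pos: [0.4054, 0.0391, 0.0387]
ee_rot: [3.141, 0.0, 0.119]
wrist_force: [0.4, 0.1, 0.4]
width: 0.0473
finger_force: 0.0
```

Call:
move_arm(deltas=[0, 0, 0, 0.6, 0, 0, 0, 0, 0, 0, 1.2, 0, 0, 0, 0, 0, 0, 1.6, 0, 0, 0, 0, 0, 0, 2.0, 0, 0, 0, 0, 0, 0, 2.4, 0, 0, 0, 0, 0, 0, 2.8, 0, 0, 0, 0, 0, 0, 3.2, 0, 0, 0])

```text
time: 2.85
tool_pos: [0.4317, 0.0434, 0.0382]
ee_rot: [3.142, 0.014, 0.121]
wrist_force: [-15.3, -1.2, 12.9]
width: 0.0471
finger_force: 7.8
```

```bash
python3 - <<'E'
from h import *
s=snap('wrist','w2'); o=robot.get_obs(); print(o['tool_pos'],o['wrist_force'],o['wrist_torque'])
a=s['image']; b=snap('side','s2')['image'][200:340,220:420]; b=cv2.resize(b,(640,448))
cv2.imwrite('pics/c2.png',cv2.resize(np.vstack([a,b]),(400,580))[:,:,::-1])
E
```

```text
[0.43311755 0.04352205 0.03821062] [-10.57585762  -0.85585202   9.78384136] [-0.29521898  2.00117368 -0.11126083]
```

View pics/c2.png

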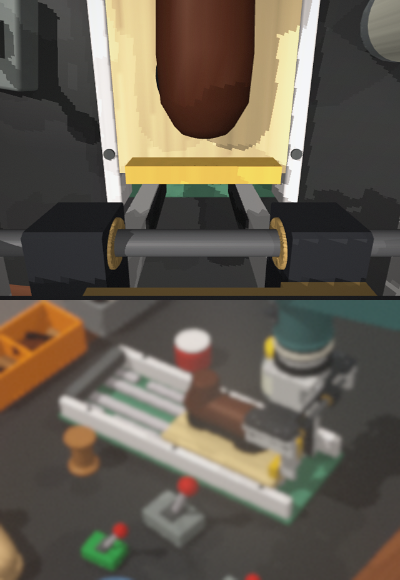

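The two fingers are touching the lip and the board sits flat and centred between the rails (lip at (203,170) in the composite). I'll go on pushing gently.

Call:
move_arm(deltas=[0, 0, 0, 0.3, 0, 0, 0, 0, 0, 0, 0.6, 0, 0, 0, 0, 0, 0, 0.9, 0, 0, 0, 0, 0, 0, 1.2, 0, 0, 0, 0, 0, 0, 1.5, 0, 0, 0])

```text
time: 3.45
tool_pos: [0.447, 0.0452, 0.0382]
ee_rot: [3.141, 0.013, 0.121]
wrist_force: [-15.1, -1.1, 12.6]
width: 0.0469
finger_force: 7.4
```

Call:
move_arm(deltas=[0, 0, 0, 0.2, 0, -0.1, 0, 0, 0, 0, 0.4, 0, -0.2, 0, 0, 0, 0, 0.7, 0, -0.2, 0, 0, 0, 0, 1.0, 0, -0.2, 0])

```text
time: 3.85
tool_pos: [0.4602, 0.0469, 0.0389]
ee_rot: [-3.141, 0.005, 0.121]
wrist_force: [-4.4, 0.4, -2.9]
width: 0.0469
finger_force: 2.4
```

Call:
move_arm(deltas=[0, 0, 0, 0.4, 0, 0.05, 0, 0, 0, 0, 0.8, 0, 0.05, 0, 0, 0, 0, 1.2, 0, 0.05, 0, 0, 0, 0, 1.6, 0, 0.05, 0, 0, 0, 0, 2.0, 0, 0.05, 0, 0, 0, 0, 2.4, 0, 0.05, 0, 0, 0, 0, 2.8, 0, 0.05, 0])

```text
time: 4.55
tool_pos: [0.4901, 0.0503, 0.0397]
ee_rot: [3.142, 0.0, 0.121]
wrist_force: [-5.0, -0.3, -2.6]
width: 0.0472
finger_force: 2.2
```

Call:
move_arm(deltas=[0, 0, 0, 0.3, 0, 0.05, 0, 0, 0, 0, 0.6, 0.05, 0.1, 0, 0, 0, 0, 0.9, 0.1, 0.1, 0, 0, 0, 0, 1.2, 0.1, 0.1, 0, 0, 0, 0, 1.5, 0.1, 0.1, 0])

```text
time: 5.05
tool_pos: [0.505, 0.051, 0.0387]
ee_rot: [3.141, 0.0, 0.121]
wrist_force: [-4.7, 0.0, -2.7]
width: 0.0474
finger_force: 2.2
```

Call:
move_arm(deltas=[0, 0, 0, 0.3, 0, 0, 0, 0, 0, 0, 0.6, 0, 0, 0, 0, 0, 0, 0.9, 0, 0, 0, 0, 0, 0, 1.2, 0, 0, 0])

```text
time: 5.45
tool_pos: [0.517, 0.0525, 0.0387]
ee_rot: [3.141, -0.0, 0.121]
wrist_force: [-3.9, -1.1, -2.9]
width: 0.0474
finger_force: 2.2
```

Call:
move_arm(deltas=[0, 0, 0, 0.25, 0, 0, 0, 0, 0, 0, 0.5, 0, 0, 0, 0, 0, 0, 0.75, 0, 0, 0, 0, 0, 0, 1.0, 0, 0, 0])

```text
time: 5.85
tool_pos: [0.5268, 0.0537, 0.0387]
ee_rot: [3.141, 0.0, 0.121]
wrist_force: [-5.6, -0.6, -1.7]
width: 0.0471
finger_force: 2.2
```

Call:
move_arm(deltas=[0, 0, 0, 0.25, 0, 0, 0, 0, 0, 0, 0.5, 0, 0, 0, 0, 0, 0, 0.75, 0, 0, 0, 0, 0, 0, 1.0, 0, 0, 0])

```text
time: 6.25
tool_pos: [0.5368, 0.0549, 0.0387]
ee_rot: [3.142, 0.0, 0.121]
wrist_force: [-3.3, 0.2, -2.8]
width: 0.0469
finger_force: 2.2
```

Call:
move_arm(deltas=[0, 0, 0, 0.25, 0, 0, 0, 0, 0, 0, 0.5, 0, 0, 0, 0, 0, 0, 0.75, 0, 0, 0, 0, 0, 0, 1.0, 0, 0, 0])

```text
time: 6.65
tool_pos: [0.5467, 0.0561, 0.0387]
ee_rot: [3.141, 0.0, 0.121]
wrist_force: [-4.4, -1.3, -2.4]
width: 0.0472
finger_force: 2.2
```

Call:
move_arm(deltas=[0, 0, 0, 0.25, 0, 0, 0, 0, 0, 0, 0.5, 0, 0, 0, 0, 0, 0, 0.75, 0, 0, 0, 0, 0, 0, 1.0, 0, 0, 0])

```text
time: 7.05
tool_pos: [0.5566, 0.0573, 0.0387]
ee_rot: [3.141, 0.0, 0.121]
wrist_force: [-4.0, -1.1, -1.7]
width: 0.0472
finger_force: 2.3
```

Call:
move_arm(deltas=[0, 0, 0, 0.25, 0, 0, 0, 0, 0, 0, 0.5, 0, 0, 0, 0, 0, 0, 0.75, 0, 0, 0, 0, 0, 0, 1.0, 0, 0, 0])

```text
time: 7.45
tool_pos: [0.5665, 0.0585, 0.0387]
ee_rot: [3.142, 0.0, 0.121]
wrist_force: [-5.2, -1.3, -1.1]
width: 0.0465
finger_force: 2.4
```

```bash
python3 - <<'E'
from h import *
s=snap('wrist','w3'); b=snap('side','s3')['image'][200:340,220:420]; b=cv2.resize(b,(640,448))
cv2.imwrite('pics/c3.png',cv2.resize(np.vstack([s['image'],b]),(400,580))[:,:,::-1])
s=dict(np.load('pics/s3.npz'));P=cloud(s);H=cv2.cvtColor(s['image'],cv2.COLOR_RGB2HSV)
q=(H[...,0]>22)&(H[...,0]<32)&(H[...,1]>140)&(H[...,2]>120)&(s['depth']>0)&(abs(P[...,0]-.55)<.06)&(abs(P[...,1]-.06)<.07); print(q.sum(),np.percentile(P[q],[5,50,95],axis=0))
E
```

```text
18 [[0.57316688 0.08316677 0.05963013]
 [0.57923573 0.10037838 0.06531214]
 [0.58308508 0.10815045 0.06784183]]
```

View pics/c3.png

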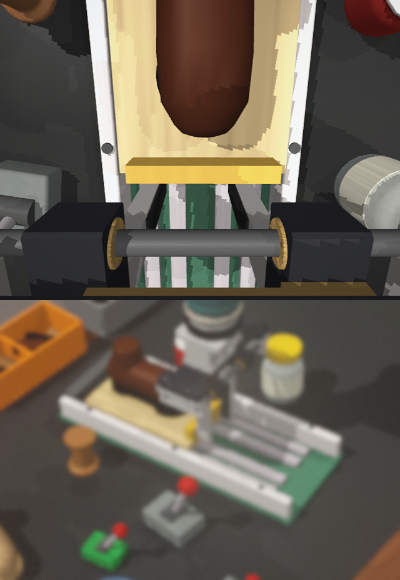

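The board is still up on the tracks (lip at (203,170), top at about 65 mm), so I'll keep going in small steps.

Call:
move_arm(deltas=[0, 0, 0, 0.2, 0, 0, 0, 0, 0, 0, 0.4, 0, 0, 0, 0, 0, 0, 0.6, 0, 0, 0])

```text
time: 7.85
tool_pos: [0.5717, 0.0592, 0.0391]
ee_rot: [3.141, 0.002, 0.121]
wrist_force: [-8.5, -0.9, 1.9]
width: 0.047
finger_force: 3.8
```

Call:
move_arm(deltas=[0, 0, 0, 0.2, 0, 0, 0, 0, 0, 0, 0.4, 0, 0, 0, 0, 0, 0, 0.6, 0, 0, 0])

```text
time: 8.15
tool_pos: [0.5744, 0.0595, 0.0391]
ee_rot: [3.141, 0.01, 0.121]
wrist_force: [-17.4, -2.7, 8.9]
width: 0.0469
finger_force: 9.1
```

The force is climbing and the board has stopped. I'll back off and check its height and level.

Call:
move_arm(deltas=[0, 0, 0, -0.5, 0, 0, 0, 0, 0, 0, -2, 0, 0, 0, 0, 0, 0, -5, 0, 0, 0, 0, 0, 0, -5, 0, -3, 0, 0, 0, 0, -5, 0, -8, 0, 0, 0, 0, -5, 0, -10, 0, 0, 0, 0, -5, 0, -10, 0])

```text
time: 8.85
tool_pos: [0.5337, 0.054, 0.1454]
ee_rot: [3.14, -0.016, 0.121]
wrist_force: [0.4, 0.8, -0.1]
width: 0.0471
finger_force: 0.0
```

```bash
cat > lk.py <<'E'
from h import *
import sys
t=sys.argv[1]
o=robot.get_obs(); s=snap('wrist','w'+t); print(o['tool_pos'],o['wrist_force'])
d=s['depth']; h,w=d.shape; f=h/2/np.tan(np.radians(s['fov_y'])/2); u,v=np.meshgrid(np.arange(w),np.arange(h))
p=np.stack([(u-s['cx'])/f*d,-(v-s['cy'])/f*d,-d],-1); T=np.array(s['T_tool_cam']); p=p@T[:3,:3].T+T[:3,3]
P=R.from_euler('xyz',o['ee_rot']).apply(p.reshape(-1,3)).reshape(h,w,3)+o['tool_pos']
H=cv2.cvtColor(s['image'],cv2.COLOR_RGB2HSV); hu,sa,va=[H[...,i] for i in range(3)]
c=np.cos(.121);n=np.sin(.121); X=(P[...,0]-.657)*c+(P[...,1]-.068)*n; Y=-(P[...,0]-.657)*n+(P[...,1]-.068)*c
lip=(hu>22)&(hu<32)&(sa>160)&(va>90)&(d>0)&(abs(X+.08)<.06)&(abs(Y)<.06)
q=P[lip]; print('lip n',lip.sum(),'top z',np.percentile(q[:,2],[50,75,90]).round(4),'X',np.percentile(X[lip],[2,50,98]).round(4))
bd=(hu>12)&(hu<30)&(sa>25)&(sa<140)&(va>130)&(d>0)&(abs(Y)<.058)&(P[...,2]>.025)&(P[...,2]<.055)
A=np.c_[X[bd],Y[bd],np.ones(bd.sum())]; z=P[...,2][bd]; k=abs(z-np.median(z))<.008
print('board n',k.sum(),'z med',np.median(z),'plane',np.linalg.lstsq(A[k],z[k],rcond=None)[0].round(4),'X range',np.percentile(A[k][:,0],[2,98]).round(3))
E
python3 lk.py 4; python3 - <<'E'
import cv2
cv2.imwrite('pics/w4s.png',cv2.resize(cv2.imread('pics/w4.png'),(480,360)))
E
```

```text
[0.53371716 0.05404396 0.14535118] [ 0.3970161   0.84562371 -0.09461454]
lip n 1 top z [0.0571 0.0571 0.0571] X [-0.0676 -0.0676 -0.0676]
board n 16682 z med 0.03751833833869611 plane [-0.0002  0.0005  0.0375] X range [-0.061  0.032]
```

View pics/w4s.png

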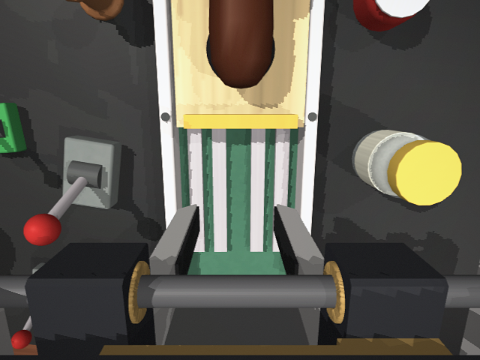

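The board is down in the notch: its top is at 37.5 mm (37 expected) and the plane fit is level. The lip shows at (240,121), and the lever knob at (42,228) in the reduced view. Next I'll locate the knobs.

```bash
cat >> h.py <<'E'
def wcloud(s,pos,rot):
    d=s['depth']; h,w=d.shape; f=h/2/np.tan(np.radians(float(s['fov_y']))/2); u,v=np.meshgrid(np.arange(w),np.arange(h))
    p=np.stack([(u-s['cx'])/f*d,-(v-s['cy'])/f*d,-d],-1); T=np.array(s['T_tool_cam']); p=p@T[:3,:3].T+T[:3,3]
    return R.from_euler('xyz',rot).apply(p.reshape(-1,3)).reshape(h,w,3)+pos
E
python3 - <<'E'
from h import *
for n in('w4','scene0'):
    s=dict(np.load(f'pics/{n}.npz')); P=wcloud(s,s['pos'],s['rot']) if n=='w4' else cloud(s)
    H=cv2.cvtColor(s['image'],cv2.COLOR_RGB2HSV)
    m=(((H[...,0]<8)|(H[...,0]>172))&(H[...,1]>150)&(H[...,2]>80)&(s['depth']>0)&(P[...,2]>.03)&(P[...,1]>.1)&(P[...,1]<.4)).astype(np.uint8)
    N,L,st,_=cv2.connectedComponentsWithStats(m)
    for i in range(1,N):
        if st[i,4]>15:
            p=P[L==i]; A=np.c_[2*p,np.ones(len(p))]; x=np.linalg.lstsq(A,(p**2).sum(1),rcond=None)[0]; print(n,st[i],'sphere',x[:3].round(4),'r',np.sqrt(max(0,x[3]+x[:3]@x[:3])).round(4),'med',np.median(p,0).round(4))
    b=(H[...,1]<50)&(abs(P[...,2]-.025)<.004)&(np.hypot(P[...,0]-.515,P[...,1]-.207)<.055)&(s['depth']>0)
    print(cv2.minAreaRect((P[b][:,:2]*1000).astype(np.float32)))
print(todelta([.43,.209,.15],-.055),todelta([.43,.209,.08],-.055))
E
```

```text
w4 [  32  285   49   43 1633] sphere [0.4867 0.2065 0.0972] r 0.0124 med [0.4903 0.2022 0.1049]
w4 [ 15 441  26  25 461] sphere [0.422  0.2015 0.1709] r 0.1355 med [0.3496 0.2503 0.0683]
((517.2023315429688, 204.88259887695312), (50.2067756652832, 69.60342407226562), 87.61659240722656)
scene0 [407 192   7   6  32] sphere [0.3495 0.2542 0.0659] r 0.0073 med [0.3508 0.2541 0.0687]
scene0 [380 223  10  10  80] sphere [0.4905 0.2078 0.1012] r 0.01 med [0.4927 0.2083 0.1036]
scene0 [414 251   7   6  38] sphere [0.5243 0.2974 0.0696] r 0.0073 med [0.5268 0.297  0.072 ]
((519.345458984375, 207.27011108398438), (49.038795471191406, 70.9743881225586), 87.03422546386719)
(array([ 0.   , -0.01 ,  0.176]), array([ -8.23, -16.61,  -0.89])) (array([ 0.   , -0.01 ,  0.176]), array([ -8.29, -16.62,   6.11]))
```

Call:
move_arm(deltas=[0, 0, 0.09, -4, -5, -1, 0.8, 0, 0, 0.176, -8, -10, -1, 0.8, 0, 0, 0.176, -8, -16.6, -1, 0.8, 0, 0, 0.176, -8, -16.6, -1, 0.8, 0, 0, 0.176, -8, -16.6, 3, 0.8, 0, 0, 0.176, -8, -16.6, 6.1, 0.8, 0, 0, 0.176, -8, -16.6, 6.1, 0.8, 0, 0, 0.176, -8, -16.6, 6.1, 0.8])

```text
time: 9.7
tool_pos: [0.4287, 0.2089, 0.0766]
ee_rot: [3.141, 0.002, -0.055]
wrist_force: [0.3, 0.1, -0.0]
width: 0.0098
finger_force: 0.0
```

```bash
python3 - <<'E'
from h import *
print(robot.get_obs()['tool_pos'],todelta([.5,.207,.08],-.055),todelta([.53,.205,.08],-.055))
E
```

```text
[0.42874977 0.20890758 0.07658347] (array([ 0.001,  0.002, -0.   ]), array([ 7.12, -0.2 , -0.36])) (array([ 0.001,  0.002, -0.   ]), array([10.13, -0.17, -0.36]))
```

Call:
move_arm(deltas=[0, 0, 0, 2, 0, -0.3, 0.8, 0, 0, 0, 3, 0, -0.3, 0.8, 0, 0, 0, 4, 0, -0.3, 0.8, 0, 0, 0, 5, 0, -0.3, 0.8, 0, 0, 0, 6, 0, -0.3, 0.8, 0, 0, 0, 7, 0, -0.3, 0.8, 0, 0, 0, 8, 0, -0.3, 0.8, 0, 0, 0, 9, 0, -0.3, 0.8])

```text
time: 10.5
tool_pos: [0.5196, 0.2041, 0.0803]
ee_rot: [3.141, 0.001, -0.055]
wrist_force: [-1.1, 0.7, -0.4]
width: 0.0095
finger_force: 0.6
```

Call:
move_arm(deltas=[0, 0, 0, 0.5, 0, 0, 0.8, 0, 0, 0, 1.0, 0, 0, 0.8, 0, 0, 0, 1.4, 0, 0, 0.8])

```text
time: 10.8
tool_pos: [0.533, 0.2032, 0.0802]
ee_rot: [3.141, 0.001, -0.055]
wrist_force: [-1.7, 0.2, -1.2]
width: 0.0095
finger_force: 0.6
```

Call:
move_arm(deltas=[0, 0, 0, 0.3, 0, 0, 0.8, 0, 0, 0, 0.6, 0, 0, 0.8, 0, 0, 0, 0.8, 0, 0, 0.8])

```text
time: 11.1
tool_pos: [0.5382, 0.203, 0.0803]
ee_rot: [3.141, 0.007, -0.055]
wrist_force: [-9.5, 0.1, 3.6]
width: 0.0091
finger_force: 4.7
```

The lever is against its stop, about where I predicted (TCP x = 0.538). I'll nudge it slightly, then retreat and check.

Call:
move_arm(deltas=[0, 0, 0, 0.2, 0, 0, 0.8, 0, 0, 0, 0.2, 0, 0, 0.8, 0, 0, 0, -2, 0, 0, 0.8, 0, 0, 0, -5, 0, 0, 0.8, 0, 0, 0, -8, 0, -3, 0.8, 0, 0, 0, -9, 0, -8, 0.8, 0, 0, 0, -9, 0, -10, 0.8, 0, 0, 0, -9, 0, -10, 0.8])

```text
time: 11.9
tool_pos: [0.4539, 0.2087, 0.1864]
ee_rot: [-3.138, -0.011, -0.055]
wrist_force: [0.7, -0.4, 0.2]
width: 0.0094
finger_force: 0.0
```

```bash
python3 - <<'E'
from h import *
o=robot.get_obs(); print(o['tool_pos'],o['wrist_force'])
for n in('w5','scene5'):
    s=snap('wrist' if n=='w5' else 'scene',n); P=wcloud(s,o['tool_pos'],o['ee_rot']) if n=='w5' else cloud(s)
    H=cv2.cvtColor(s['image'],cv2.COLOR_RGB2HSV)
    k=(((H[...,0]<8)|(H[...,0]>172))&(H[...,1]>150)&(H[...,2]>80)&(s['depth']>0)&(P[...,2]>.07)&(abs(P[...,0]-.55)<.05)&(abs(P[...,1]-.2)<.04)); p=P[k]
    if len(p)>10:
        x=np.linalg.lstsq(np.c_[2*p,np.ones(len(p))],(p**2).sum(1),rcond=None)[0]; print(n,len(p),x[:3].round(4),np.median(p,0).round(4))
    X=(P[...,0]-.657)*.9927+(P[...,1]-.068)*.1207; Y=-(P[...,0]-.657)*.1207+(P[...,1]-.068)*.9927
    b=(H[...,0]>12)&(H[...,0]<30)&(H[...,1]>25)&(H[...,1]<140)&(H[...,2]>130)&(abs(Y)<.055)&(abs(X)<.1)&(abs(P[...,2]-.04)<.012)
    print('board',b.sum(),np.median(P[b][:,2]),np.linalg.lstsq(np.c_[X[b],Y[b],np.ones(b.sum())],P[b][:,2],rcond=None)[0].round(3))
E
```

```text
[0.45386186 0.20873661 0.18635626] [ 0.71273963 -0.38888435  0.17177604]
w5 1318 [0.5585 0.2039 0.0914] [0.5574 0.204  0.1001]
board 4075 0.03740454556096515 [0.    0.001 0.037]
scene5 78 [0.5629 0.2046 0.096 ] [0.5641 0.2043 0.0987]
board 1396 0.03700298935783164 [0.002 0.003 0.037]
```

View pics/scene5.png

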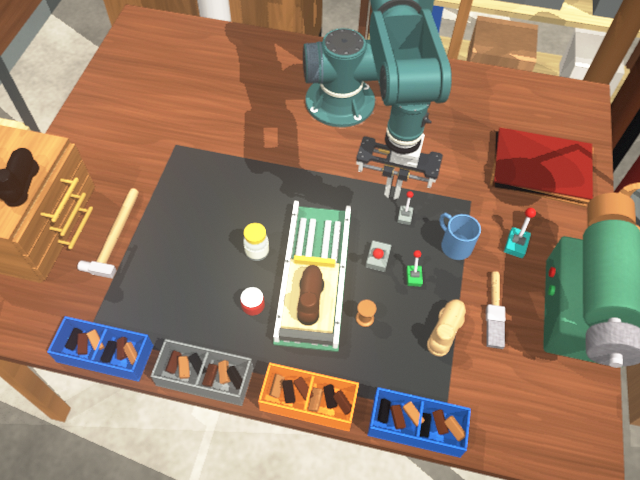

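The board is home and level (lip at (315,261)) and the lever is fully over (knob at (378,254), x = 0.559 m as predicted). Everything else is where it was, and the arm is clear.

```bash
python3 -c "
from bench import robot
print(robot.close_job())"
```

```text
the job is handed in; nothing more can be done
None
```

The job is handed in: the carriage board is down and level in the notch, the clamp lever is fully over to its far side, the other things on the bench look untouched, and the arm is clear; the result of the judging was not shown.

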